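# Dock the hoist drive and press its splined gear home

### The job

Slide the service tray with the yellow hoist drive along the bench into the blue dock until it is fully home against the stop. Then put the brass gear over the drive's upright shaft, turn it until its splines mesh, slide it down onto the sprung copper ring and push the ring down to the bottom of its travel. Finish while still gripping the gear and holding it pressed down on the ring, with the tray still home; leave the grey spare gear and the other things on the bench where they are.

Things in the scene. Friction and masses are not known exactly. Their poses are not given: they have to be found in the camera images.
- dock: Low blue dock fixed to the bench, sizes in mm. Origin on the bench, at the middle of the inner face of its back stop (24 high); +x is the way the tray goes in. The slot runs straight from x = -110 to the stop at x = 0, centred on y = 0, 133 wide between side rails. No floor: the tray slides on the bench. Steel lips on the rails, 13 to 18 above the bench, reach 12 in over the tray's edges.
- dock_mouth (a point): Start of the dock's slot, at bench height on its centre line, x = -110 in the dock's frame, same axes. In front of it (to x = -147) two yellow rails 15.5 high flare out to 165 between their inner faces at the very mouth (195 overall); the dock is 165 wide elsewhere.
- tray: Loose dark steel tray on the bench before the dock's mouth: plate 170 (x) x 130 (y) x 8 thick, about 0.9 kg in all, carrying the yellow drive housing (98 x 88, centred at x = +32, top at z = 44). Origin at the centre of the plate's underside; the +x end enters the dock first. Home, that edge touches the stop: origin at x = -85, y = 0 in the dock's frame, same yaw (play 1.5 each side).
- tray_handle (a point): Centre of the top of the tray's upright red grip post, 20 x 20 mm square, sides parallel to the tray's, rising from the plate to 82 above the bench; at x = -68, y = 0 in the tray's frame. Its +x face is 41 mm clear of the housing.
- shaft_top (a point): Tip of the drive's upright steel shaft, at x = +30, y = 0 in the tray's frame, 94 above the bench. Top 16 mm: a smooth pilot 17.6 in diameter, the top 8 tapered to 10. Below: six straight ribs 4 wide, flat-topped, reaching 15 from the axis, down to the housing. Site x axis: along one rib. A brake holds the shaft (0.5 N m to turn it); its angle in the tray varies by up to 30 degrees.
- gear: Loose brass gear, 0.16 to 0.26 kg, 74 mm over its 18 teeth, lying flat, hub up. Origin at the centre of the underside, z up; toothed rim 3 to 13 above the underside. Through bore with six inner teeth 4 wide, tips 10 from the axis, one behind the middle of each hub flat; sideways play on the shaft about 1.2.
- hub_top (a point): Centre of the top of the gear's hexagonal hub, 40 mm above its underside; 40 across flats, 46 over corners. The x axis (as the gear's) points to a corner; flats face 30, 90, 150... degrees from it. The gear meshes when its yaw equals that of shaft_top, or differs by a multiple of 60 degrees, within about 6 degrees; otherwise it rests on the rib tops, underside 16 below the shaft's tip.
- thrust_ring (a joint): How far the sprung copper ring (42 mm in diameter) round the shaft's foot is pushed down, in m: 0 up (its top 40 mm below the shaft's tip), 0.008 at the bottom (48 below). It takes about 4 N to start and 10.4 N to hold at the bottom; the gear's weight alone does not push it down, and it springs back when let go.
- spare_gear: Grey plastic spare gear of the same outer size with a black plugged bore; it does not fit. Origin at the centre of the underside. To be left alone. It and the brass gear lie at two places that may be swapped.
- screwdriver: Loose screwdriver lying at the far side; leave alone.
- wrench: Loose steel wrench lying at the far side; leave alone.
- grease_jar: White jar with red lid, 70 in diameter, 80 high, right side; leave alone.
- spray_can: Blue can, 60 in diameter, 170 high, left side; leave alone.
- collar: Dark steel collar ring, 70 in diameter, 25 high, right side; leave alone.
- bolt_bin: Orange open bin 120 x 160 x 55 high, left side; leave alone.
There are look-alikes about, which are no part of the job. Of the things that look like the gear, take the one that is nearest to the robot's base at the start. What is meant by the tray is not turquoise, and is the smaller of those in its own colour.

How it is judged (in metres and radians):
On the way:
1. the tray is fully home in the dock, the gear not yet on the shaft (x of tray in the frame of dock above -0.09 m and y of tray in the frame of dock between -0.004 and 0.004 m and angle between the x axis of tray and the x axis of dock, either way round below 0.06 rad and angle between tray's own z axis and vertical below 0.04 rad and horizontal distance between gear and shaft_top above 0.05 m), for 0.2 s.
At the end, for the whole second after the job is handed in: Tray within 5 mm of the stop, square in the dock (4 mm, 0.06 rad). Gear meshed: on the shaft's axis within 3 mm, upright within 0.06 rad, underside over 44.5 mm below the shaft's tip, ring pushed down more than 5 of its 8 mm, gear at rest and still gripped (over 5 N) (x of tray in the frame of dock above -0.09 m and y of tray in the frame of dock between -0.004 and 0.004 m and angle between the x axis of tray and the x axis of dock, either way round below 0.06 rad and angle between tray's own z axis and vertical below 0.04 rad and horizontal distance between gear and shaft_top below 0.003 m and angle between gear's own z axis and vertical below 0.06 rad and z of gear in the frame of shaft_top below -0.0445 m and value of joint thrust_ring above 0.005 m and contact force between the fingers and gear above 5 N and linear speed of gear below 0.02 m/s); the arm keeps its last pose, push and grip.
It fails at once if a bystander (the spare gear, a tool, the jar, can, collar or bin) is moved by more than 30 mm (distance of any of spare_gear, screwdriver, wrench, grease_jar, spray_can, collar, bolt_bin from where it was at the start of the episode above 0.03 m).
It also fails if it takes over 61 s, if anything falls off the work surface, if the arm or the gripper's body presses on something with over 40 N, if the wrist force passes 120 N, or if a joint passes its speed limit or range.

### The arm

A 6-joint arm with a two-finger parallel gripper is mounted at the origin on the work surface. World frame = base frame: x ahead of the robot, y to its left, z up, the work surface at z = 0. Lengths are in m, angles in degrees, forces in N, time in s.
With the tool pointing down it reaches from about 0.375 to 0.9 m from the base axis. Payload 3.1 kg.
Tool frame: the origin (TCP) lies at the very end of the fingers, on their centre line; the grasp point (between the pads) lies behind it (bot.grip_depth is the z of the grasp point in the tool frame, in m); z points along the fingers, y is the direction in which the jaws open and shut (so a half turn about z gives the same grasp; the last joint's range is limited). The gripper opens to 87 mm and grips with 3 to 60 N. Pads are 19 mm wide; open, the fingers measure 117 mm over their backs; the gripper's body (75 mm by 190 mm) begins 51 mm behind the grasp point.
Start: joints at [66.492, 30.224, 82.088, -0, 67.689, -10.227], TCP at [0.144, 0.608, 0.197] pointing down, gripper open.
Joint ranges: [-176.69, 176.69], [-43.24, 126.21], [12.49, 139.97], [-82, 262], [0, 151.66], [-163.58, 163.58]. Speed limits (degrees/s): [159.86, 159.86, 180, 180, 180, 180].

### API

Orientations are given as a 3x3 rotation matrix whose columns are the frame's x, y, z axes.
In Python, from rig import bot, vision gives the robot as it stands. The module is installed in compiled form; this text tells all that it offers.
- The arm moves only by the shell command python3 -m jog 'ROWS'. ROWS is JSON, a list of rows, each a list of 3 entries, a list of its own where there are three numbers: the shift along the tool's x, y, z in mm, then the turn, a rotation vector about the tool's x, y, z in degrees, then the closure, from 0 (fully open) to 1 (shut). In form: [[[dx, dy, dz], [wx, wy, wz], fingers], ...]. A call has 1 to 12 rows; each row is the pose to reach, as a shift and turn from the pose commanded when the call began, along the tool's axes at that moment; what a row does not reach only later rows make up. A row lasts 1/12 s, in which the tool goes at most 41.7 mm and 7.16 degrees, less where a joint would pass 70% of its speed; a pose out of reach is approached as far as the arm can. A call with a gripper value outside its range is refused whole. The fingers move at their own pace and stop on an object; the grip force is fixed at half the most. Time passes only in rows, so rows that repeat a pose let the fingers close. It gives the time, the measured TCP pose, the force and the opening at its end, in the units of the state.
- bot.read_state(): the state, without advancing time (a new reading comes with each control period).
- vision.capture(name): name is "side" or "top" or "wrist"; returns the picture (384x512x3 uint8, red, green, blue); there is no depth.
- vision.camera_info(name): a dict with "intrinsics" (3x3 intrinsics, pixels), "dist" ([k1, k2, p1, p2, k3] as OpenCV has them; the pictures are not rectified), "camera_from_world" (4x4, takes a point from world to camera coordinates); the wrist camera has in their place "mount" (4x4, takes a point from camera to tool coordinates, whose origin is the TCP and whose axes are the flange's). Camera axes: x right, y up, looking along -z (the intrinsics and any distortion apply to the point x, -y, -z); pixel columns grow to the right and rows downward; lengths in m; the calibration is good to about 2 mm. A picture is of the moment at which its call begins: read the wrist's pose just before it. camera_info takes no time and is no camera call.
- bot.hand_in(): hands the job in, once; it reports no verdict.
The state is a dict: "time_s": time; "joint_positions": joint angles; "qvel": joint speeds; "tau": joint torques, N m; "position": TCP position; "tcp_rot": TCP orientation; "force": force on the tool from outside, world axes, zero at the start; "moment": the same for the moment, N m; "opening": opening from 0.0 (shut) to 1.0 (fully open).
Only numpy, scipy, OpenCV 4.12 (cv2) and the standard library are available. Lean on these libraries where they do the work, as an engineer would, in place of code of your own. Each camera call takes 0.05 s, during which the arm holds its last target. There are 200 camera calls.

## Working session

There is one attempt and no reset: what is moved stays moved. The work goes in short steps, Python scripts to look and compute and a shell command to move; the robot and the scene stay as the last step left them, time stands still between calls to the robot, and variables do not carry over. Pictures are saved under pics/ and viewed, about 8 in all and at most 12, crops included, and the job is handed in when it is done.

```bash
mkdir -p pics
cat > h.py <<'E'
import numpy as np, cv2
from rig import bot, vision
def snap(n,f):
    im=vision.capture(n); cv2.imwrite('pics/'+f,im[:,:,::-1]); return im
def cam(n):
    i=vision.camera_info(n); K=np.array(i['intrinsics']);d=np.array(i['dist'])
    if 'mount' in i:
        s=bot.read_state();T=np.eye(4);T[:3,:3]=s['tcp_rot'];T[:3,3]=s['position'];W=T@np.array(i['mount']);M=np.linalg.inv(W)
    else: M=np.array(i['camera_from_world'])
    return K,d,M
F=np.diag([1,-1,-1.])
def proj(c,P):
    K,d,M=c; P=np.atleast_2d(P).astype(float)
    R=F@M[:3,:3];t=F@M[:3,3]
    return cv2.projectPoints(P,cv2.Rodrigues(R)[0],t,K,d)[0][:,0]
def plane(c,px,z):
    K,d,M=c; u=cv2.undistortPoints(np.array(px,float).reshape(-1,1,2),K,d)[:,0]
    R=F@M[:3,:3];t=F@M[:3,3];C=-R.T@t
    r=np.c_[u,np.ones(len(u))]@R
    return C+r*((z-C[2])/r[:,2])[:,None]
E
python3 - <<'E'
from h import *
print(bot.read_state(),bot.grip_depth)
a=snap('top','top0.png');b=snap('side','side0.png');w=snap('wrist','w0.png')
for n in('top','side'):
    K,d,M=cam(n);print(n,K,d,np.linalg.inv(M)[:3,3])
cv2.imwrite('pics/top0b.png',cv2.resize(a,(800,600),interpolation=cv2.INTER_CUBIC)[:,:,::-1])
E
```

```text
{'time_s': 0.0, 'joint_positions': array([ 6.64912387e+01,  3.02782538e+01,  8.21566082e+01, -6.88160478e-04,
        6.76880877e+01, -1.02257233e+01]), 'qvel': array([-0.03308444,  0.11680206, -0.03294905,  0.01890454, -0.02109935,
        0.04748239]), 'tau': array([ 2.27714099e-04, -4.40041602e+01, -1.76590115e+01,  6.33006776e-02,
        5.82655671e-02, -1.61943826e-04]), 'position': array([0.14324181, 0.60755939, 0.19617809]), 'tcp_rot': array([[-9.73247829e-01,  2.29756281e-01, -8.45778421e-04],
       [ 2.29757540e-01,  9.73245901e-01, -1.97220003e-03],
       [ 3.70025038e-04, -2.11376336e-03, -9.99997698e-01]]), 'force': array([-0.1298818 , -0.79284446, -0.33929691]), 'moment': array([ 0.01040818,  0.03765645, -0.02350777]), 'opening': 1.001017384729274} -0.0187
top [[377.64636002   0.         253.93035049]
 [  0.         377.64636002 196.00033543]
 [  0.           0.           1.        ]] [0.03994353 0.         0.         0.         0.        ] [0.388121   0.03290195 1.26222767]
side [[468.02840944   0.         251.01022056]
 [  0.         468.02840944 194.31086864]
 [  0.           0.           1.        ]] [-0.1814742  0.         0.         0.         0.       ] [-0.18120259 -0.84423401  1.1933451 ]
```

View pics/top0b.png

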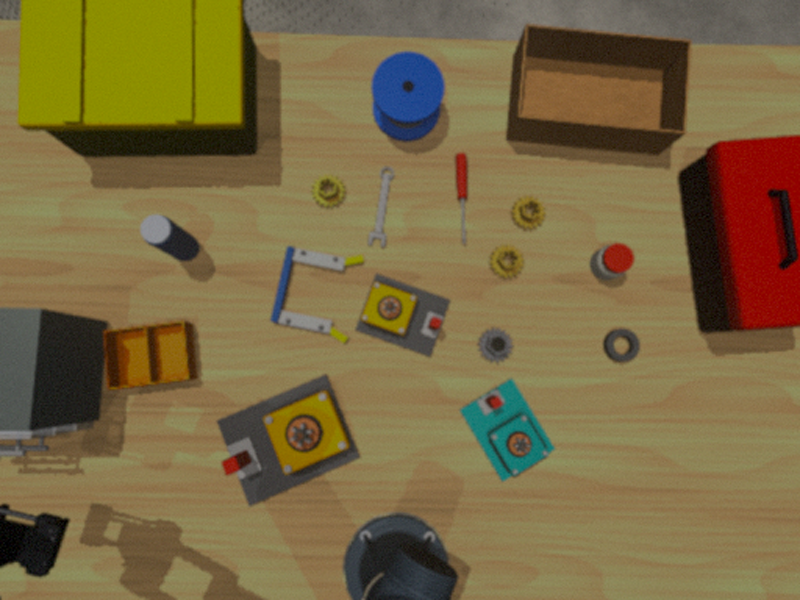

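View pics/side0.png

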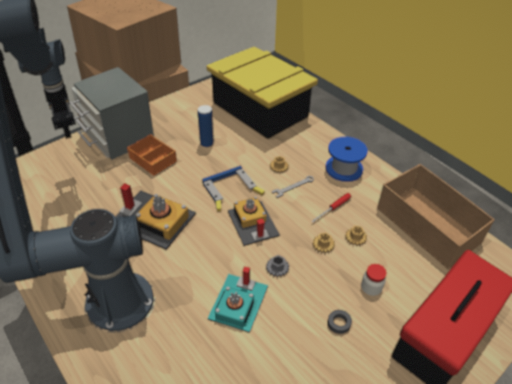

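Small top picture (800x600 scale):
- **Gear candidates:** brass at (328,192), (528,212) and (506,262), plus the grey spare at (495,345). (506,262) looks nearest to the base.
- **Tray candidates:** big grey at (287,437), small grey at (403,313) and turquoise at (507,430). I take the small grey one.
- **Dock:** at (320,293), mouth to the right.

Next, a close crop to check the choice and coarse poses.

Run:
```python
from h import *
im=cv2.imread('pics/top0.png'); c=cam('top')
cr=im[145:241,165:365]
cv2.imwrite('pics/crop0.png',cv2.resize(cr,(800,384),interpolation=cv2.INTER_CUBIC))
s=1/1.5625
for n,p,z in [('g1',(328,192),.04),('g2',(528,212),.04),('g3',(506,262),.04),('spare',(495,345),.04),('handle',(434,323),.082),('shaft',(390,308),.094),('dockstopA',(290,249),.02),('dockstopB',(277,323),.02),('flareA',(363,260),.0155),('flareB',(346,340),.0155)]:
    P=plane(c,[np.array(p)*s],z)[0]; print(n,P.round(3),np.hypot(*P[:2]).round(3))
i=vision.camera_info('wrist');print(np.array(i['mount']).round(4),i['intrinsics'],i['dist'])
```

```text
g1 [0.772 0.163 0.04 ] 0.789
g2 [ 0.74  -0.263  0.04 ] 0.786
g3 [ 0.631 -0.217  0.04 ] 0.667
spare [ 0.456 -0.194  0.04 ] 0.495
handle [ 0.495 -0.063  0.082] 0.499
shaft [0.521 0.026 0.094] 0.522
dockstopA [0.651 0.242 0.02 ] 0.694
dockstopB [0.492 0.262 0.02 ] 0.558
flareA [0.632 0.086 0.016] 0.638
flareB [0.46  0.117 0.016] 0.475
[[ 2.000e-04  9.540e-01  2.998e-01  8.120e-02]
 [ 1.000e+00 -2.000e-04 -0.000e+00 -1.000e-03]
 [ 0.000e+00  2.998e-01 -9.540e-01 -1.871e-01]
 [ 0.000e+00  0.000e+00  0.000e+00  1.000e+00]] [[274.84260839   0.         260.14115459]
 [  0.         274.84260839 188.51791644]
 [  0.           0.           1.        ]] [-0.06084765  0.          0.          0.          0.        ]
```

View pics/crop0.png

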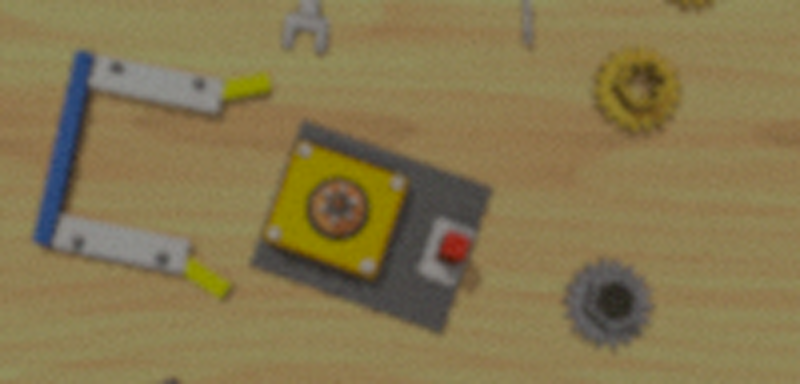

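The crop confirms brass gear at crop (637,88), small dark-grey tray with yellow housing at (340,210) and red grip post at (453,247), and the dock on the left. Moving to a look-down pose over the tray.

```bash
python3 -m jog '[[[-250,-228,-50],[0,0,46],0],[[-495,-456,-50],[0,0,93],0],[[-495,-456,-50],[0,0,93],0],[[-495,-456,-50],[0,0,93],0],[[-495,-456,-50],[0,0,93],0],[[-495,-456,-50],[0,0,93],0],[[-495,-456,-50],[0,0,93],0],[[-495,-456,-50],[0,0,93],0],[[-495,-456,-50],[0,0,93],0],[[-495,-456,-50],[0,0,93],0],[[-495,-456,-50],[0,0,93],0],[[-495,-456,-50],[0,0,93],0]]'
cat >> h.py <<'E'
def to(p,yaw_y):
    "tool-axis shift (mm) and turn (deg) to TCP p, tool down, tool y at yaw_y deg"
    from scipy.spatial.transform import Rotation as Ro
    s=bot.read_state();R=np.array(s['tcp_rot']);y=np.radians(yaw_y)
    Y=np.array([np.cos(y),np.sin(y),0]);Z=np.array([0,0,-1.]);G=np.c_[np.cross(Y,Z),Y,Z]
    print('t',round(s['time_s'],2),'pos',s['position'].round(4),'F',s['force'].round(1),'op',round(s['opening'],3),'yaw',np.degrees(np.arctan2(R[1,1],R[0,1])).round(2))
    print('shift',(R.T@(np.array(p)-s['position'])*1e3).round(1),'turn',Ro.from_matrix(R.T@G).as_rotvec(degrees=True).round(2))
E
python3 -c "
from h import *
to([.52,.05,.25],-16.3)"
```

```text
time_s: 1.15
position: [0.4233, 0.1935, 0.2352]
tcp_rot: [[0.167, 0.986, -0.0], [0.986, -0.167, 0.0], [0.0, -0.0, -1.0]]
force: [1.1, 0.4, 0.2]
opening: 0.998
t 1.15 pos [0.4233 0.1935 0.2352] F [1.1 0.4 0.2] op 0.998 yaw -9.59
shift [-125.4  119.2  -14.8] turn [-0.01 -0.01  6.71]
```

```bash
python3 -m jog '[[[-125,119,-15],[0,0,7],0],[[-125,119,-15],[0,0,7],0],[[-125,119,-15],[0,0,7],0],[[-125,119,-15],[0,0,7],0],[[-125,119,-15],[0,0,7],0],[[-125,119,-15],[0,0,7],0],[[-125,119,-15],[0,0,7],0]]'
python3 - <<'E'
from h import *
import json
s=bot.read_state();c=cam('wrist');im=snap('wrist','w1.png');np.save('c1.npy',np.array(c,dtype=object),allow_pickle=True)
to([.52,.05,.25],-16.3)
cv2.imwrite('pics/w1b.png',cv2.resize(im,(800,600),interpolation=cv2.INTER_CUBIC)[:,:,::-1])
E
```

```text
time_s: 1.73
position: [0.5193, 0.053, 0.2494]
tcp_rot: [[0.281, 0.96, -0.002], [0.96, -0.281, 0.001], [0.0, -0.002, -1.0]]
force: [-0.9, -0.0, 0.5]
opening: 1.0
t 1.78 pos [0.5187 0.0538 0.2494] F [-0.2 -0.2  0.7] op 1.002 yaw -16.21
shift [-3.3  2.3 -0.6] turn [-0.15 -0.01  0.09]
```

View pics/w1b.png

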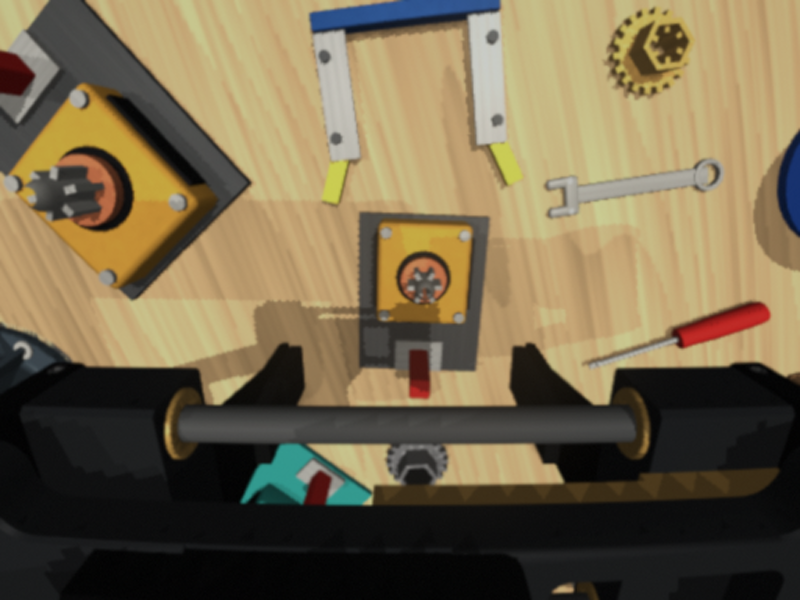

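The view shows the dock slot (lip mouth corners ~(359,158),(476,145)), the tray plate corners (360,212),(490,216),(476,370),(360,367), the shaft at (425,283). Fit both.

```bash
cat >> h.py <<'E'
from scipy.optimize import least_squares
def fit(c,px,L,x0):
    px=np.array(px,float);L=np.array(L)/1e3
    def w(q): 
        R=np.array([[np.cos(q[2]),-np.sin(q[2]),0],[np.sin(q[2]),np.cos(q[2]),0],[0,0,1]]);return L@R.T+[q[0],q[1],0]
    r=least_squares(lambda q:(proj(c,w(q))-px).ravel(),x0,loss='soft_l1')
    print('x,y,yaw',r.x[:2].round(4),np.degrees(r.x[2]).round(2),'res',(proj(c,w(r.x))-px).round(1).tolist());return r.x
def loc(q,p):
    p=np.array(p)/1e3;cs,sn=np.cos(q[2]),np.sin(q[2]);return np.array([q[0]+cs*p[0]-sn*p[1],q[1]+sn*p[0]+cs*p[1],p[2]])
E
python3 - <<'E'
from h import *
c=tuple(np.load('c1.npy',allow_pickle=True));c=tuple(np.array(a,float) for a in c)
s=.64
d=fit(c,np.array([(359,158),(476,145),(333,161),(507,141)])*s,[(-110,54.5,18),(-110,-54.5,18),(-110,82.5,18),(-110,-82.5,18)],[.57,.25,1.4])
t=fit(c,np.array([(360,212),(490,216),(476,370),(360,367),(425,283)])*s,[(85,65,8),(85,-65,8),(-85,-65,8),(-85,65,8),(30,0,94)],[.5,0,1.29])
h=loc(t,(-68,0,82));sh=loc(t,(30,0,94));print('handle',h,'shaft',sh)
home=[*loc(d,(-85,0,0))[:2],d[2]];print('home handle',loc(home,(-68,0,82)),'home shaft',loc(home,(30,0,94)))
print('mouth',loc(d,(-110,0,0)))
print(proj(c,np.array([loc(d,(0,82.5,24)),loc(d,(0,-82.5,24)),h]))/s)
to([*h[:2],.045],np.degrees(t[2])-90)
E
```

```text
x,y,yaw [0.5755 0.2448] 80.01 res [[0.8, -0.1], [0.4, -0.3], [-1.4, 0.2], [-0.2, 0.2]]
x,y,yaw [ 0.5203 -0.0027] 71.93 res [[-0.6, -0.5], [0.1, -0.4], [0.3, -0.1], [-0.5, -0.3], [0.6, 5.6]]
handle [ 0.49922228 -0.06734881  0.082     ] shaft [0.5296128  0.02581994 0.094     ]
home handle [0.54892982 0.09409779 0.082     ] home shaft [0.5659342  0.19061127 0.094     ]
mouth [0.55639092 0.13644554 0.        ]
[[310.37658064  31.49462815]
 [501.04884043   8.48269093]
 [420.62575189 388.54291638]]
t 1.78 pos [0.5187 0.0538 0.2494] F [-0.2 -0.2  0.7] op 1.002 yaw -16.21
shift [-121.9   15.6  204.3] turn [-0.15 -0.01  1.86]
```

```bash
python3 -m jog '[[[-122,16,0],[0,0,2],0],[[-122,16,0],[0,0,2],0],[[-122,16,30],[0,0,2],0],[[-122,16,70],[0,0,2],0],[[-122,16,110],[0,0,2],0],[[-122,16,150],[0,0,2],0],[[-122,16,185],[0,0,2],0],[[-122,16,208],[0,0,2],0],[[-122,16,208],[0,0,2],0],[[-122,16,208],[0,0,2],0.5],[[-122,16,208],[0,0,2],1],[[-122,16,208],[0,0,2],1]]'
python3 -m jog '[[[0,0,0],[0,0,0],1],[[0,0,0],[0,0,0],1],[[0,0,0],[0,0,0],1],[[0,0,0],[0,0,0],1]]'
python3 - <<'E'
from h import *
to([.5489,.0941,.042],-10)
E
```

```text
time_s: 2.78
position: [0.5029, -0.0684, 0.044]
tcp_rot: [[0.312, 0.95, 0.004], [0.95, -0.312, -0.001], [-0.0, 0.004, -1.0]]
force: [-0.4, 0.6, 0.5]
opening: 0.855
time_s: 3.12
position: [0.5019, -0.0688, 0.0427]
tcp_rot: [[0.313, 0.95, 0.001], [0.95, -0.313, -0.0], [-0.0, 0.001, -1.0]]
force: [0.5, 0.4, 0.4]
opening: 0.556
t 3.12 pos [ 0.5019 -0.0688  0.0427] F [0.5 0.4 0.4] op 0.556 yaw -18.23
shift [169.5  -6.3   0.7] turn [ 0.08  0.01 -8.23]
```

```bash
python3 -m jog '[[[0,0,0],[0,0,0],1],[[0,0,0],[0,0,0],1],[[0,0,0],[0,0,0],1],[[0,0,0],[0,0,0],1],[[0,0,0],[0,0,0],1],[[0,0,0],[0,0,0],1]]'
python3 - <<'E'
from h import *
to([.5199,-.0711,.0427],-10)
to([.5489,.0941,.0427],-10)
E
```

```text
time_s: 3.62
position: [0.4987, -0.0678, 0.0417]
tcp_rot: [[0.311, 0.95, -0.006], [0.95, -0.311, 0.001], [-0.0, -0.006, -1.0]]
force: [-5.5, 0.5, 3.6]
opening: 0.23
t 3.62 pos [ 0.4987 -0.0678  0.0417] F [-5.5  0.5  3.6] op 0.23 yaw -18.13
shift [ 3.5 21.1 -1.1] turn [-0.33  0.   -8.13]
t 3.62 pos [ 0.4987 -0.0678  0.0417] F [-5.5  0.5  3.6] op 0.23 yaw -18.13
shift [169.5  -2.7  -1.1] turn [-0.33  0.   -8.13]
```

```bash
python3 -m jog '[[[1,5,0],[0,0,-2],1],[[1,10,0],[0,0,-4],1],[[2,15,0],[0,0,-6],1],[[3,21,0],[0,0,-8],1],[[3,21,0],[0,0,-8],1],[[3,21,0],[0,0,-8],1],[[3,21,0],[0,0,-8],1]]'
python3 - <<'E'
from h import *
c=cam('wrist');im=snap('wrist','w2.png');np.save('c2.npy',np.array(c,dtype=object),allow_pickle=True)
cv2.imwrite('pics/w2b.png',cv2.resize(im,(800,600),interpolation=cv2.INTER_CUBIC)[:,:,::-1])
to([.5489,.0941,.0427],-10)
E
```

```text
time_s: 4.2
position: [0.5216, -0.0723, 0.0417]
tcp_rot: [[0.177, 0.984, -0.002], [0.984, -0.177, -0.0], [-0.0, -0.002, -1.0]]
force: [-2.3, -0.3, -0.0]
opening: 0.223
t 4.25 pos [ 0.5216 -0.0723  0.0417] F [-3.3 -1.3 -0.3] op 0.229 yaw -10.18
shift [168.6  -2.5  -1.1] turn [-0.09  0.02 -0.18]
```

View pics/w2b.png

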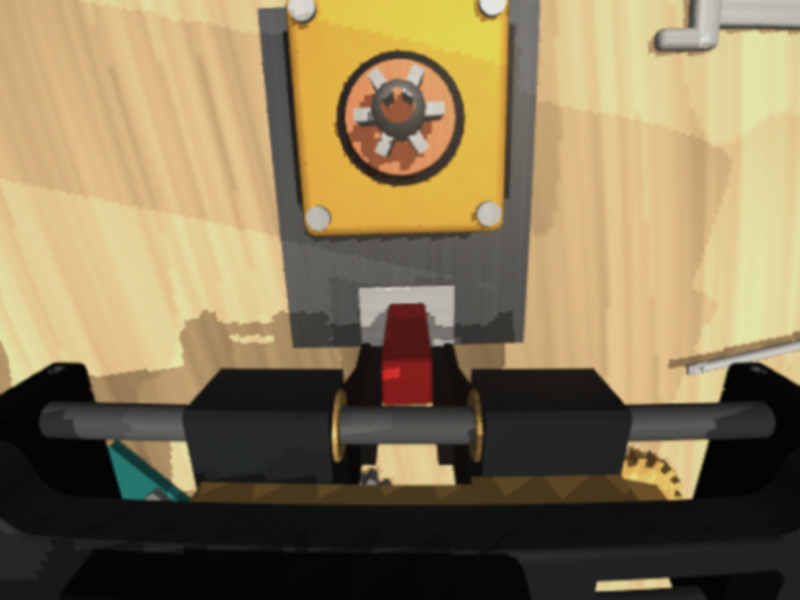

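Tray is squarely gripped, shaft at (399,108) with its six ribs clearly visible. Push in.

```bash
python3 -m jog '[[[10,-2,0],[0,0,0],1],[[22,-2,0],[0,0,0],1],[[34,-2,0],[0,0,0],1],[[46,-2,0],[0,0,0],1],[[58,-2,0],[0,0,0],1],[[70,-2,0],[0,0,0],1],[[80,-2,0],[0,0,0],1],[[90,-2,0],[0,0,0],1],[[100,-2,0],[0,0,0],1],[[110,-2,0],[0,0,0],1]]'
python3 -c "
from h import *
to([.5489,.0941,.0427],-10)"
```

```text
time_s: 5.08
position: [0.5389, 0.0372, 0.0418]
tcp_rot: [[0.177, 0.984, -0.002], [0.984, -0.177, -0.0], [-0.001, -0.002, -1.0]]
force: [-2.6, -3.8, 0.0]
opening: 0.227
t 5.08 pos [0.5389 0.0372 0.0418] F [-2.6 -3.8  0. ] op 0.227 yaw -10.18
shift [57.8 -0.3 -0.9] turn [-0.12  0.05 -0.18]
```

```bash
python3 -m jog '[[[10,0,0],[0,0,0],1],[[20,0,0],[0,0,0],1],[[30,0,0],[0,0,0],1],[[38,0,0],[0,0,0],1],[[46,0,0],[0,0,0],1],[[50,0,0],[0,0,0],1],[[54,0,0],[0,0,0],1],[[56,0,0],[0,0,0],1]]'
python3 -c "
from h import *
to([.5489,.0941,.0427],-10)"
```

```text
time_s: 5.75
position: [0.548, 0.0922, 0.0417]
tcp_rot: [[0.177, 0.984, -0.004], [0.984, -0.177, -0.0], [-0.001, -0.004, -1.0]]
force: [-3.7, -4.9, 0.6]
opening: 0.227
t 5.75 pos [0.548  0.0922 0.0417] F [-3.7 -4.9  0.6] op 0.227 yaw -10.19
shift [ 2.1  0.5 -1. ] turn [-0.21  0.07 -0.18]
```

```bash
python3 -m jog '[[[1,0,0],[0,0,0],1],[[2,0,0],[0,0,0],1],[[3,0,0],[0,0,0],1],[[4,0,0],[0,0,0],1],[[5,0,0],[0,0,0],1],[[6,0,0],[0,0,0],1]]'
python3 -c "
from h import *
to([.5489,.0941,.0427],-10)"
```

```text
time_s: 6.25
position: [0.5482, 0.0954, 0.042]
tcp_rot: [[0.175, 0.984, -0.006], [0.984, -0.176, -0.004], [-0.005, -0.005, -1.0]]
force: [-5.9, -16.5, 5.2]
opening: 0.231
t 6.25 pos [0.5482 0.0954 0.042 ] F [ -5.9 -16.5   5.2] op 0.231 yaw -10.11
shift [-1.1  0.9 -0.7] turn [-0.29  0.3  -0.11]
```

```bash
python3 -m jog '[[[1,0,0],[0,0,0],1],[[2,0,0],[0,0,0],1],[[3,0,0],[0,0,0],1],[[3,0,0],[0,0,0],1],[[3,0,0],[0,0,0],1]]'
python3 - <<'E'
from h import *
to([.5489,.0941,.0427],-10)
c=cam('wrist');im=snap('wrist','w3.png');np.save('c3.npy',np.array(c,dtype=object),allow_pickle=True)
cr=im[0:250,130:390];cv2.imwrite('pics/w3b.png',cv2.resize(cr,None,fx=2.4,fy=2.4,interpolation=cv2.INTER_CUBIC)[:,:,::-1])
E
```

```text
time_s: 6.67
position: [0.5477, 0.0958, 0.0423]
tcp_rot: [[0.174, 0.985, -0.008], [0.985, -0.174, -0.008], [-0.009, -0.007, -1.0]]
force: [-7.8, -21.9, 7.6]
opening: 0.23
t 6.67 pos [0.5477 0.0958 0.0423] F [ -7.8 -21.9   7.6] op 0.23 yaw -10.03
shift [-1.5  1.5 -0.4] turn [-0.38  0.52 -0.03]
```

View pics/w3b.png

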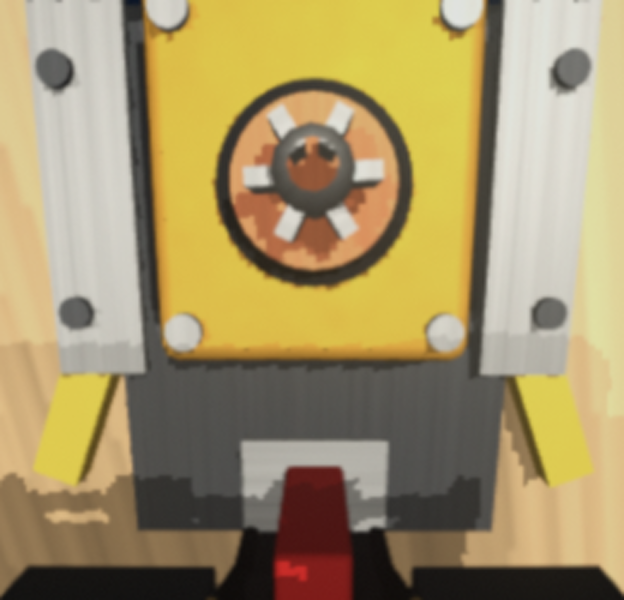

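Run:
```python
from h import *
c=tuple(np.array(a,float) for a in np.load('c3.npy',allow_pickle=True))
o=lambda p:np.array(p,float)/2.4+[130,0]
m=plane(c,o([(144,373),(481,375)]),.018);r=plane(c,o([(137,528),(492,529)]),.008)
u=np.array([.1736,.985]);print('rear to mouth along',(m.mean(0)-r.mean(0))[:2]@u, 'lat',(m.mean(0)-r.mean(0))[:2]@[-.985,.1736])
print('lip dir',np.degrees(np.arctan2(*(m[0]-m[1])[1::-1]))-90,'tray',np.degrees(np.arctan2(*(r[0]-r[1])[1::-1]))-90)
px=o([(272,110),(347,105),(384,170),(348,236),(285,240),(243,177)])
P=plane(c,px,.078)[:,:2]
def f(q):
    a=q[2]-np.radians(60)*np.arange(6); return (np.c_[q[0]+.015*np.cos(a),q[1]+.015*np.sin(a)]-P).ravel()
a0=np.arctan2(*(P[0]-P.mean(0))[::-1])
s=least_squares(f,[*P.mean(0),a0]);print('shaft',s.x[:2],'yaw',np.degrees(s.x[2]),(s.fun*1e3).round(1))
rad=np.hypot(*(P-s.x[:2]).T);print(rad)
st=bot.read_state();print('shaft from handle',np.array(st['position'][:2])+.098*u)
```

```text
rear to mouth along 0.05936256449583112 lat 0.0006248449777915926
lip dir 79.69470373604406 tray 79.94457795000258
shaft [0.56630001 0.19092662] yaw 113.0778300006933 [ 0.4 -0.1 -0.3 -0.2 -0.1  0.   0.6  0.1 -0.6  0.4 -0.  -0.2]
[0.01527804 0.01529874 0.0151124  0.01487935 0.01495524 0.01501025]
shaft from handle [0.56471265 0.19235111]
```

Numbers confirm home (rear edge 59.4 mm out of the mouth vs 60 nominal, <0.7 mm lateral, 0.25° yaw). Shaft at (0.566,0.191), ribs at 53.1° mod 60. Release, lift, fly to the gear.

```bash
python3 -m jog '[[[-3,0,0],[0,0,0],0.5],[[-3,0,0],[0,0,0],0],[[-3,0,0],[0,0,0],0],[[-3,0,0],[0,0,0],0],[[-3,0,0],[0,0,0],0],[[-3,0,0],[0,0,0],0],[[-3,0,-40],[0,0,0],0],[[-3,0,-80],[0,0,0],0],[[-3,0,-110],[0,0,0],0],[[-40,13,-110],[0,0,0],0],[[-80,29,-110],[0,0,0],0],[[-118,43,-110],[0,0,0],0]]'
python3 -c "
from h import *
to([.619,-.286,.12],-10)"
```

```text
time_s: 7.72
position: [0.5738, -0.0234, 0.1533]
tcp_rot: [[0.175, 0.985, 0.003], [0.985, -0.175, -0.0], [0.0, 0.003, -1.0]]
force: [-0.3, -0.5, 0.2]
opening: 0.978
t 7.72 pos [ 0.5738 -0.0234  0.1533] F [-0.3 -0.5  0.2] op 0.978 yaw -10.05
shift [-250.6   90.2   33.5] turn [ 0.17 -0.01 -0.05]
```

```bash
python3 -m jog '[[[-40,14,0],[0,0,0],0],[[-80,28,0],[0,0,0],0],[[-120,43,0],[0,0,0],0],[[-160,58,0],[0,0,0],0],[[-200,72,0],[0,0,0],0],[[-240,87,0],[0,0,0],0],[[-250,90,33],[0,0,0],0],[[-250,90,33],[0,0,0],0],[[-250,90,33],[0,0,0],0],[[-250,90,33],[0,0,0],0]]'
python3 - <<'E'
from h import *
to([.619,-.286,.12],-10)
c=cam('wrist');im=snap('wrist','w4.png');np.save('c4.npy',np.array(c,dtype=object),allow_pickle=True)
g=proj(c,[[.631,-.217,.04]])[0];print(g)
x,y=(g-[130,100]).clip(0).astype(int);y=min(y,184);x=min(x,252);print(x,y)
cv2.imwrite('pics/w4b.png',cv2.resize(im[y:y+200,x:x+260],None,fx=3,fy=3,interpolation=cv2.INTER_CUBIC)[:,:,::-1])
E
```

```text
time_s: 8.55
position: [0.6168, -0.2842, 0.1188]
tcp_rot: [[0.177, 0.984, -0.001], [0.984, -0.177, 0.001], [0.001, -0.001, -1.0]]
force: [-0.3, 0.7, 0.6]
opening: 0.996
t 8.55 pos [ 0.6168 -0.2842  0.1188] F [-0.3  0.7  0.6] op 0.996 yaw -10.21
shift [-1.4  2.4 -1.2] turn [-0.06 -0.07 -0.21]
[260.82925597 117.0972491 ]
130 17
```

View pics/w4b.png

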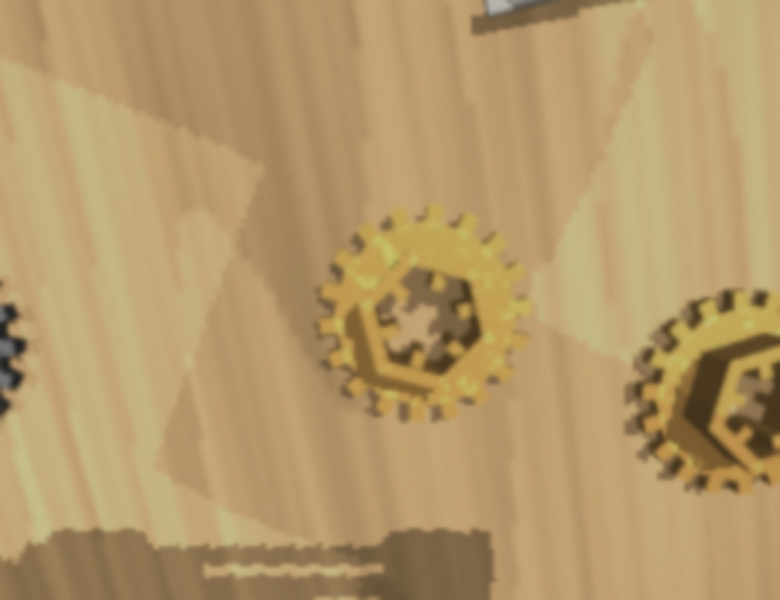

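The gear is at crop (425,313), the other brass gear at (740,390). Zooming on the hub for its hex orientation.

Run:
```python
from h import *
im=cv2.imread('pics/w4.png')[82:162,232:312]
im=cv2.resize(im,None,fx=7.5,fy=7.5,interpolation=cv2.INTER_LANCZOS4)
g=cv2.createCLAHE(3,(4,4)).apply(im[:,:,1])
cv2.imwrite('pics/w4c.png',g)
```

```text
(no output)
```

View pics/w4c.png

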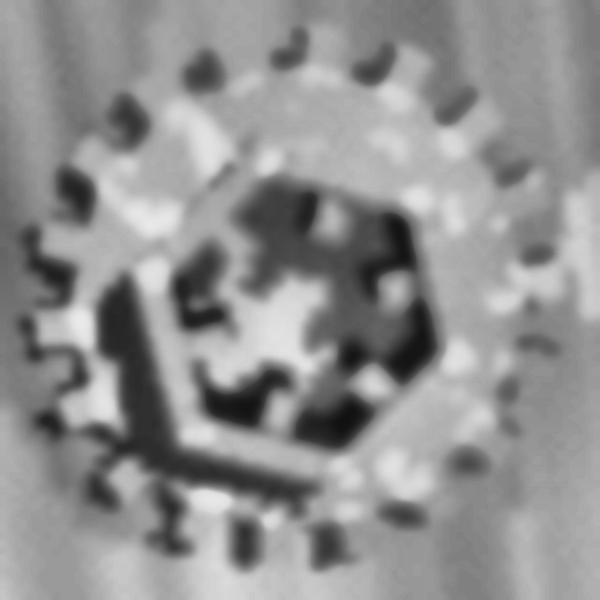

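The hub's outer corners show at (265,158),(415,200),(455,355),(345,465),(192,435),(152,270).

Run:
```python
from h import *
c=tuple(np.array(a,float) for a in np.load('c4.npy',allow_pickle=True))
px=np.array([(265,158),(415,200),(455,355),(345,465),(192,435),(152,270)])/7.5+[232,82]
P=plane(c,px,.04)[:,:2]
def f(q):
    a=q[2]-np.radians(60)*np.arange(6); return (np.c_[q[0]+q[3]*np.cos(a),q[1]+q[3]*np.sin(a)]-P).ravel()
s=least_squares(f,[*P.mean(0),np.arctan2(*(P[0]-P.mean(0))[::-1]),.023]);print('gear',s.x[:2],'r',s.x[3],'yaw',np.degrees(s.x[2]),(s.fun*1e3).round(1))
y=np.degrees(s.x[2])%60; print('corner yaw mod 60',y,'jaw yaws',y+30,y-30,y-90)
for j in (y-30,y+30,y-90): to([*s.x[:2],.016],j)
```

```text
gear [ 0.64078832 -0.22528335] r 0.019955911579711317 yaw 95.34729193343144 [-0.3  0.1  0.3  0.   0.1 -0.1 -0.2 -0.3  0.4  0.8 -0.3 -0.6]
corner yaw mod 60 35.347291933431435 jaw yaws 65.34729193343144 5.3472919334314355 -54.652708066568565
t 8.6 pos [ 0.6175 -0.284   0.1197] F [-0.1  0.4  0.3] op 1.002 yaw -10.16
shift [ 61.9  12.5 103.7] turn [ 4.00e-02 -1.00e-02 -1.55e+01]
t 8.6 pos [ 0.6175 -0.284   0.1197] F [-0.1  0.4  0.3] op 1.002 yaw -10.16
shift [ 61.9  12.5 103.7] turn [ 4.00e-02  1.00e-02 -7.55e+01]
t 8.6 pos [ 0.6175 -0.284   0.1197] F [-0.1  0.4  0.3] op 1.002 yaw -10.16
shift [ 61.9  12.5 103.7] turn [ 3.00e-02 -3.00e-02  4.45e+01]
```

```bash
python3 - <<'E'
from h import *
c=tuple(np.array(a,float) for a in np.load('c4.npy',allow_pickle=True))
P=plane(c,np.array([(318,313),(532,313),(425,205),(425,420)])/3+[130,17],.011);print(P,P.mean(0))
E
python3 -m jog '[[[20,4,10],[0,0,-5],0],[[40,8,20],[0,0,-10],0],[[62,12,40],[0,0,-15.5],0],[[62,12,40],[0,0,-15.5],0],[[62,12,40],[0,0,-15.5],0]]'
python3 -c "
from h import *
to([.6408,-.2253,.016],5.35)"
```

```text
[[ 0.6044418  -0.21798304  0.011     ]
 [ 0.67813428 -0.23114787  0.011     ]
 [ 0.64720918 -0.18925841  0.011     ]
 [ 0.63496068 -0.26201306  0.011     ]] [ 0.64118648 -0.2251006   0.011     ]
time_s: 9.02
position: [0.64, -0.2235, 0.0794]
tcp_rot: [[-0.095, 0.995, -0.001], [0.995, 0.095, 0.0], [0.0, -0.001, -1.0]]
force: [0.4, 0.7, 0.0]
opening: 1.001
t 9.02 pos [ 0.64   -0.2235  0.0794] F [0.4 0.7 0. ] op 1.001 yaw 5.46
shift [-1.9  0.7 63.4] turn [-0.04 -0.02  0.11]
```

Rim fit agrees with the hub fit within 0.5 mm. Descend and grip.

```bash
python3 -m jog '[[[-1.5,0.5,25],[0,0,0],0],[[-1.5,0.5,45],[0,0,0],0],[[-1.5,0.5,58],[0,0,0],0],[[-1.5,0.5,63],[0,0,0],0],[[-1.5,0.5,63],[0,0,0],0],[[-1.5,0.5,63],[0,0,0],0.5],[[-1.5,0.5,63],[0,0,0],1],[[-1.5,0.5,63],[0,0,0],1],[[-1.5,0.5,63],[0,0,0],1],[[-1.5,0.5,63],[0,0,0],1],[[-1.5,0.5,63],[0,0,0],1],[[-1.5,0.5,63],[0,0,0],1]]'
python3 -m jog '[[[0,0,0],[0,0,0],1],[[0,0,0],[0,0,0],1],[[0,0,0],[0,0,0],1],[[0,0,0],[0,0,0],1]]'
python3 -c "
from h import *
to([.6408,-.2253,.016],5.35)"
```

```text
time_s: 10.02
position: [0.6405, -0.2279, 0.0162]
tcp_rot: [[-0.092, 0.996, 0.0], [0.996, 0.092, -0.0], [-0.0, 0.0, -1.0]]
force: [0.6, 0.1, -0.0]
opening: 0.553
time_s: 10.35
position: [0.6404, -0.2279, 0.0159]
tcp_rot: [[-0.092, 0.996, -0.0], [0.996, 0.092, 0.0], [0.0, -0.0, -1.0]]
force: [0.0, -0.0, -0.6]
opening: 0.248
t 10.35 pos [ 0.6404 -0.2279  0.0159] F [ 0.  -0.  -0.6] op 0.248 yaw 5.28
shift [ 2.6  0.6 -0.1] turn [-0.01 -0.   -0.07]
```

Run:
```python
from h import *
a=snap('top','top5.png');w=snap('wrist','w5.png');s=snap('side','side5.png')
c=cam('side');g=proj(c,[[.64,-.225,.03]])[0].astype(int);print(g)
f=lambda i,k:cv2.resize(i,k,interpolation=cv2.INTER_CUBIC)
v=np.hstack([f(w,(400,300)),f(s[g[1]-45:g[1]+30,g[0]-50:g[0]+50],(400,300))])
v2=np.hstack([f(w[150:300,160:360],(400,300)),f(a[130:205,275:375],(400,300))])
cv2.imwrite('pics/v5.png',np.vstack([v,v2])[:,:,::-1]);print(bot.read_state()['opening'])
```

```text
[324 238]
0.10865124514315991
```

View pics/v5.png

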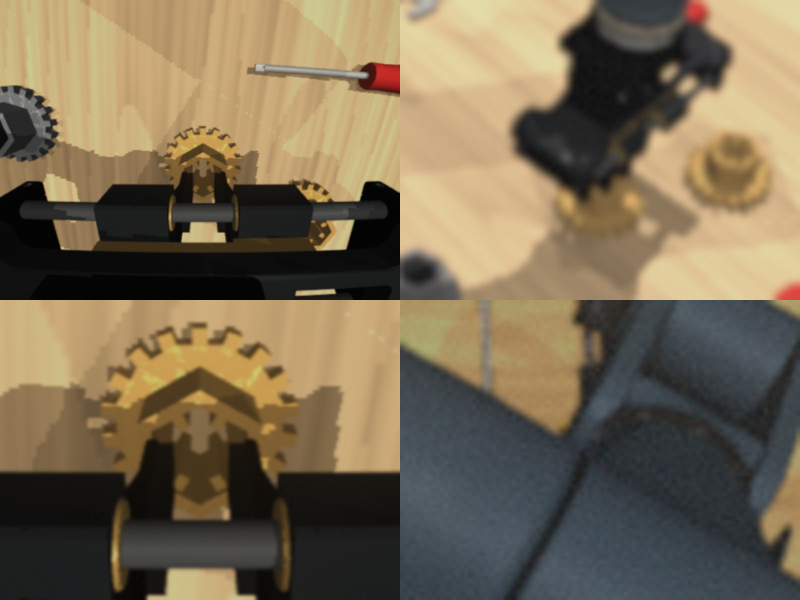

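Run:
```python
from h import *
c=cam('wrist');im=cv2.imread('pics/w5.png')
big=cv2.resize(im[140:280,170:350],(774,602),interpolation=cv2.INTER_CUBIC)
f=lambda P:((proj(c,P)-[170,140]+.5)*4.3).astype(int)
a=np.radians(35.35+60*np.arange(6))
for z,r,col in((.04,.023,(0,0,255)),(.0,.037,(255,0,0)),(.013,.037,(255,255,0)),(.013,.023,(0,255,0))):
    if r==.037: b=np.radians(np.arange(0,360,10))
    else:b=a
    P=np.c_[.6408+r*np.cos(b),-.2253+r*np.sin(b),np.full(len(b),z)]
    cv2.polylines(big,[f(P)],True,col,1)
s=bot.read_state();cv2.circle(big,tuple(f(s['position'])[0].tolist()),6,(255,0,255),2)
print(s['opening'],s['position'],f(s['position']))
cv2.imwrite('pics/v6.png',big)
```

```text
0.10865124514315991 [ 0.64045964 -0.22789181  0.01596948] [[383 335]]
```

View pics/v6.png

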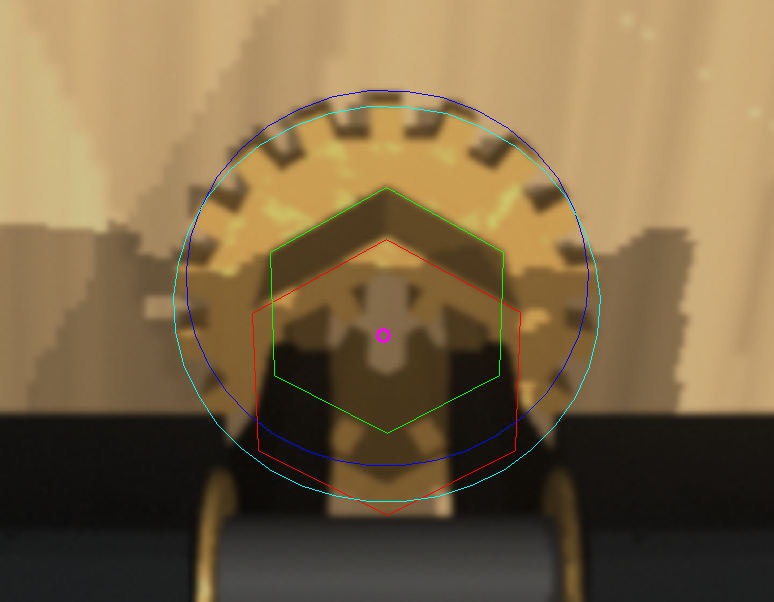

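```bash
python3 -m jog '[[[0,0,0],[0,0,0],1],[[0,0,0],[0,0,0],1],[[0,0,0],[0,0,0],1]]'; python3 -m jog '[[[0,0,-10],[0,0,0],1],[[0,0,-20],[0,0,0],1],[[0,0,-20],[0,0,0],1]]'
python3 - <<'E'
from h import *
to([.6408,-.2253,.016],5.35)
c=cam('wrist');im=snap('wrist','w7.png')
big=cv2.resize(im[120:300,140:380],(780,585),interpolation=cv2.INTER_CUBIC)[:,:,::-1]
cv2.imwrite('pics/v7.png',big)
# numeric check: does gear still match position? project rim
print(proj(c,[[.6408,-.2253,.013],[.6408+.037*.0,-.2253+.037,.0]]))
E
```

```text
time_s: 10.75
position: [0.6404, -0.2279, 0.016]
tcp_rot: [[-0.092, 0.996, -0.0], [0.996, 0.092, 0.0], [0.0, -0.0, -1.0]]
force: [-0.3, -0.1, 0.4]
opening: 0.009
time_s: 11.0
position: [0.6424, -0.2289, 0.039]
tcp_rot: [[-0.092, 0.996, 0.004], [0.996, 0.092, -0.002], [-0.003, 0.004, -1.0]]
force: [0.6, 0.1, 1.1]
opening: 0.004
t 11.0 pos [ 0.6424 -0.2289  0.039 ] F [0.6 0.1 1.1] op 0.004 yaw 5.28
shift [ 3.8 -1.3 23. ] turn [ 0.24  0.16 -0.07]
[[257.22625708 200.76964647]
 [261.27666256 153.60615424]]
```

View pics/v7.png

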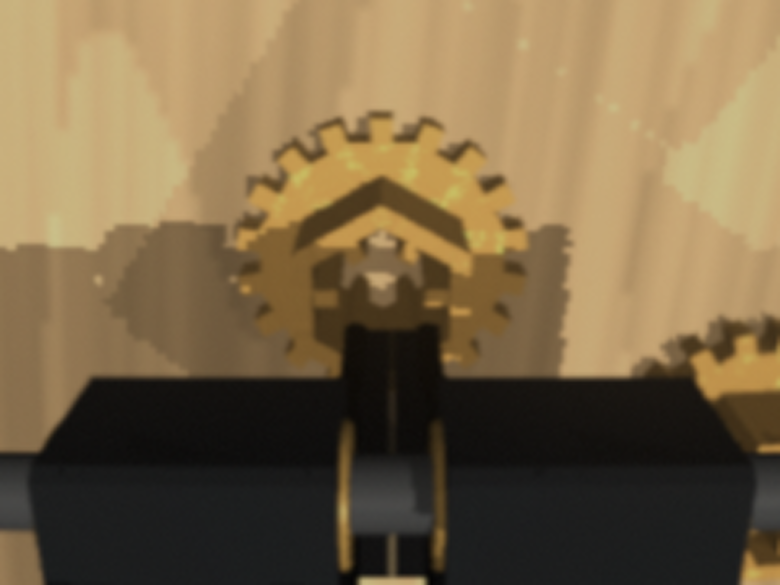

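The view shows the fingers shut right through the hub (gear at (380,250) undisturbed, no force, opening 0), so this brass thing is an intangible decoy. I should look for a real brass gear, possibly one nearer the base that was hidden under the gripper at the start. First numerically.

Run:
```python
from h import *
c=cam('top');im=cv2.imread('pics/top0.png');im5=cv2.imread('pics/top5.png')
t=im[155:180,312:337]
for n,I in(('top0',im),('top5',im5)):
    best={}
    for a in range(0,360,20):
        M=cv2.getRotationMatrix2D((12,12),a,1);T=cv2.warpAffine(t,M,(25,25),borderMode=cv2.BORDER_REFLECT)[3:-3,3:-3]
        r=cv2.matchTemplate(I,T,cv2.TM_CCOEFF_NORMED)
        acc=r if a==0 else np.maximum(acc,r)
    for k in range(9):
        _,v,_,p=cv2.minMaxLoc(acc);q=np.array(p)+9.;P=plane(c,[q],.013)[0];print(n,round(v,2),q,P[:2].round(3),np.hypot(*P[:2]).round(3));cv2.circle(acc,p,10,0,-1)
# dark start region diff
w0=cv2.imread('pics/w0.png');f=lambda i:cv2.resize(i,(400,300),interpolation=cv2.INTER_CUBIC)
s5=cv2.imread('pics/side5.png')
cv2.imwrite('pics/v8.png',np.vstack([np.hstack([f(w0),f(im5)]),np.hstack([f(s5),f(im[100:190,190:310])])]))
```

```text
top0 1.0 [324. 167.] [ 0.639 -0.223] 0.677
top0 0.88 [338. 135.] [ 0.751 -0.27 ] 0.798
top0 0.85 [210. 122.] [0.784 0.166] 0.801
top0 0.62 [ 63. 328.] [0.104 0.598] 0.607
top0 0.6 [ 59. 343.] [0.06  0.606] 0.609
top0 0.58 [281. 194.] [ 0.544 -0.079] 0.549
top0 0.57 [ 35. 336.] [0.08  0.681] 0.685
top0 0.57 [272. 220.] [ 0.456 -0.05 ] 0.459
top0 0.56 [120. 158.] [0.651 0.46 ] 0.797
top5 0.85 [210. 122.] [0.784 0.166] 0.801
top5 0.57 [326. 134.] [ 0.753 -0.229] 0.787
top5 0.56 [331.  84.] [ 0.93  -0.246] 0.962
top5 0.55 [120. 158.] [0.651 0.46 ] 0.797
top5 0.55 [ 26. 268.] [0.287 0.729] 0.783
top5 0.55 [433.  32.] [ 1.126 -0.6  ] 1.276
top5 0.55 [343.  25.] [ 1.144 -0.287] 1.18
top5 0.54 [ 31. 206.] [0.484 0.732] 0.878
top5 0.54 [342. 123.] [ 0.793 -0.284] 0.842
```

```bash
python3 -m jog '[[[0,0,-20],[0,0,0],1],[[32,0,-20],[0,0,0],1],[[32,0,-20],[0,0,0],1],[[32,0,0],[0,0,0],1],[[32,0,15],[0,0,0],1],[[32,0,22],[0,0,0],1],[[32,0,26],[0,0,0],1],[[32,0,29],[0,0,0],1],[[32,0,31],[0,0,0],1],[[32,0,31],[0,0,0],1]]'
```

```text
time_s: 11.88
position: [0.6373, -0.195, 0.0136]
tcp_rot: [[-0.093, 0.996, -0.0], [0.996, 0.093, 0.001], [0.001, -0.0, -1.0]]
force: [-12.3, 7.5, 42.3]
opening: 0.005
```

The rim is solid (42 N at z=13.6 mm), so the gear is not a mere picture. Back off, open, return to the earlier viewpoint and compare numerically.

```bash
python3 -m jog '[[[0,0,-40],[0,0,0],0],[[0,0,-80],[0,0,0],0],[[-40,0,-107],[0,0,8],0],[[-80,-15,-107],[0,0,15.4],0],[[-88,-30,-107],[0,0,15.4],0],[[-88,-30,-107],[0,0,15.4],0],[[-88,-30,-107],[0,0,15.4],0],[[-88,-30,-107],[0,0,15.4],0],[[-88,-30,-107],[0,0,15.4],0]]'
python3 - <<'E'
from h import *
to([.6175,-.284,.1197],-10.16)
c=cam('wrist');im=snap('wrist','w8.png');np.save('c8.npy',np.array(c,dtype=object),allow_pickle=True)
c4=tuple(np.array(a,float) for a in np.load('c4.npy',allow_pickle=True))
a=cv2.imread('pics/w4.png');b=cv2.imread('pics/w8.png')
def loc_(T,I):
    r=cv2.matchTemplate(I,T,cv2.TM_CCOEFF_NORMED);_,v,_,p=cv2.minMaxLoc(r);return v,np.array(p)
for n,(x0,x1,y0,y1) in dict(gear=(232,312,82,162),hub=(250,294,100,144),wood=(130,210,40,100)).items():
    v,p=loc_(a[y0:y1,x0:x1],b);k=np.array([(x1-x0)/2,(y1-y0)/2])
    A=plane(c4,[np.array([x0,y0])+k],.02)[0];B=plane(c,[p+k],.02)[0];print(n,round(v,2),p-[x0,y0],((B-A)*1e3).round(1))
E
```

```text
time_s: 12.63
position: [0.6159, -0.2851, 0.1115]
tcp_rot: [[0.174, 0.985, -0.001], [0.985, -0.174, 0.001], [0.001, -0.001, -1.0]]
force: [0.0, -0.7, -0.3]
opening: 0.601
t 12.63 pos [ 0.6159 -0.2851  0.1115] F [ 0.  -0.7 -0.3] op 0.601 yaw -10.05
shift [ 1.4  1.4 -8.2] turn [-0.05 -0.05  0.11]
gear 0.96 [1 0] [-0.4 -0.5  0. ]
hub 0.95 [1 0] [-0.4 -0.5  0. ]
wood 0.99 [-1 -2] [ 0.2 -0.4  0. ]
```

```bash
python3 -m jog '[[[10,35,0],[0,0,0],0],[[20,70,0],[0,0,0],0],[[30,105,0],[0,0,0],0],[[38,130,0],[0,0,0],0],[[38,130,30],[0,0,0],0],[[38,130,60],[0,0,0],0],[[38,130,82],[0,0,0],0],[[38,130,95],[0,0,0],0],[[38,130,95],[0,0,0],0],[[38,130,95],[0,0,0],0],[[38,130,95],[0,0,0],0.6],[[38,130,95],[0,0,0],1]]'
python3 -m jog '[[[0,0,0],[0,0,0],1],[[0,0,0],[0,0,0],1],[[0,0,0],[0,0,0],1],[[0,0,0],[0,0,0],1],[[0,0,0],[0,0,0],1],[[0,0,0],[0,0,0],1]]'
```

```text
time_s: 13.68
position: [0.7521, -0.2727, 0.0198]
tcp_rot: [[0.176, 0.984, 0.004], [0.984, -0.176, -0.002], [-0.001, 0.004, -1.0]]
force: [0.1, -0.1, -1.3]
opening: 0.919
time_s: 14.18
position: [0.7503, -0.2719, 0.0171]
tcp_rot: [[0.176, 0.984, -0.0], [0.984, -0.176, 0.0], [0.0, -0.0, -1.0]]
force: [-0.3, -0.4, 0.3]
opening: 0.48
```

```bash
python3 -m jog '[[[0,0,0],[0,0,0],1],[[0,0,0],[0,0,0],1]]';python3 -m jog '[[[0,0,0],[0,0,0],1],[[0,0,0],[0,0,0],1]]'
```

```text
time_s: 14.35
position: [0.7503, -0.2719, 0.0169]
tcp_rot: [[0.176, 0.984, -0.0], [0.984, -0.176, 0.0], [0.0, -0.0, -1.0]]
force: [-0.2, 0.4, 0.1]
opening: 0.327
time_s: 14.52
position: [0.7504, -0.2719, 0.0169]
tcp_rot: [[0.176, 0.984, -0.0], [0.984, -0.176, 0.0], [0.0, -0.0, -1.0]]
force: [1.2, 0.4, 0.0]
opening: 0.17
```

```bash
python3 -m jog '[[[0,0,0],[0,0,0],0],[[0,0,0],[0,0,0],0],[[0,0,-40],[0,0,0],0],[[0,0,-80],[0,0,0],0],[[0,0,-100],[0,0,0],0],[[41,-4,-100],[0,0,0],0],[[82,-8,-100],[0,0,0],0],[[123,-12,-100],[0,0,0],0],[[164,-16,-100],[0,0,0],0],[[205,-20,-100],[0,0,0],0],[[246,-24,-100],[0,0,0],0],[[287,-28,-100],[0,0,0],0]]'
python3 -m jog '[[[41,-4,0],[0,0,0],0],[[82,-8,0],[0,0,0],0],[[123,-12,0],[0,0,0],0],[[123,-12,0],[0,0,0],0],[[123,-12,0],[0,0,0],0],[[123,-12,0],[0,0,0],0]]'
python3 - <<'E'
from h import *
to([.784,.166,.017],-10)
c=cam('wrist');im=snap('wrist','w9.png');np.save('c9.npy',np.array(c,dtype=object),allow_pickle=True);print(proj(c,[[.784,.166,.013],[.784,.166,.04]]))
E
```

```text
time_s: 15.52
position: [0.7732, 0.0175, 0.1172]
tcp_rot: [[0.176, 0.984, 0.0], [0.984, -0.176, 0.0], [0.0, 0.0, -1.0]]
force: [-0.4, -0.2, -1.0]
opening: 0.969
time_s: 16.02
position: [0.7829, 0.1387, 0.1169]
tcp_rot: [[0.175, 0.985, -0.0], [0.985, -0.175, -0.001], [-0.001, -0.0, -1.0]]
force: [0.4, 0.3, -0.4]
opening: 0.999
t 16.02 pos [0.7829 0.1387 0.1169] F [ 0.4  0.3 -0.4] op 0.999 yaw -10.07
shift [27.2 -3.7 99.9] turn [-0.    0.06 -0.07]
[[255.2881524  155.59812487]
 [254.84575988 160.72181084]]
```

```bash
python3 -m jog '[[[27,-4,20],[0,0,0],0],[[27,-4,55],[0,0,0],0],[[27,-4,85],[0,0,0],0],[[27,-4,99],[0,0,0],0],[[27,-4,99],[0,0,0],0],[[27,-4,99],[0,0,0],0.6],[[27,-4,99],[0,0,0],1],[[27,-4,99],[0,0,0],1],[[27,-4,99],[0,0,0],1],[[27,-4,99],[0,0,0],1],[[27,-4,99],[0,0,0],1],[[27,-4,99],[0,0,0],1]]'
python3 -m jog '[[[0,0,0],[0,0,0],1],[[0,0,0],[0,0,0],1],[[0,0,0],[0,0,0],1]]'
```

```text
time_s: 17.07
position: [0.7841, 0.1662, 0.0187]
tcp_rot: [[0.176, 0.984, 0.001], [0.984, -0.176, 0.0], [0.0, 0.001, -1.0]]
force: [0.4, -0.2, -0.6]
opening: 0.558
time_s: 17.32
position: [0.7838, 0.1661, 0.0179]
tcp_rot: [[0.176, 0.984, -0.0], [0.984, -0.176, -0.0], [-0.0, -0.0, -1.0]]
force: [-0.6, -0.4, 0.9]
opening: 0.325
```

```bash
python3 -m jog '[[[4,0,0],[0,0,0],1],[[8,0,0],[0,0,0],1],[[12,0,0],[0,0,0],1],[[16,0,0],[0,0,0],1],[[20,0,0],[0,0,0],1]]'
python3 - <<'E'
from h import *
c=cam('wrist');im=snap('wrist','w10.png');np.save('c10.npy',np.array(c,dtype=object),allow_pickle=True)
to([.784,.166,.12],-10)
c9=tuple(np.array(a,float) for a in np.load('c9.npy',allow_pickle=True));c8=tuple(np.array(a,float) for a in np.load('c8.npy',allow_pickle=True))
f=lambda i,k:cv2.resize(i,k,interpolation=cv2.INTER_CUBIC)
w9=cv2.imread('pics/w9.png');w0=cv2.imread('pics/w0.png');w8=cv2.imread('pics/w8.png');w10=cv2.imread('pics/w10.png')
cv2.imwrite('pics/v9.png',np.vstack([np.hstack([f(w0,(400,300)),f(w9[100:220,175:335],(400,300))]),np.hstack([f(w8[60:180,210:370],(400,300)),f(w10[100:250,160:360],(400,300))])]))
E
```

```text
time_s: 17.73
position: [0.7875, 0.1865, 0.018]
tcp_rot: [[0.175, 0.984, 0.0], [0.984, -0.175, 0.0], [0.0, 0.0, -1.0]]
force: [-0.6, 0.6, 0.6]
opening: 0.02
t 17.78 pos [0.7875 0.1875 0.018 ] F [-0.4 -0.2 -0.2] op 0.008 yaw -10.07
shift [ -21.7    0.3 -102. ] turn [ 0.01 -0.04 -0.07]
```

```bash
python3 -m jog '[[[10,0,0],[0,0,0],1],[[10,0,2],[0,0,0],1],[[10,0,4],[0,0,0],1],[[10,0,6],[0,0,0],1],[[10,0,7.5],[0,0,0],1],[[10,0,7.5],[0,0,0],1]]'
```

```text
time_s: 18.28
position: [0.7893, 0.1958, 0.0103]
tcp_rot: [[0.176, 0.984, 0.0], [0.984, -0.176, 0.0], [0.001, 0.0, -1.0]]
force: [1.2, 1.6, -0.3]
opening: 0.003
```

View pics/v9.png

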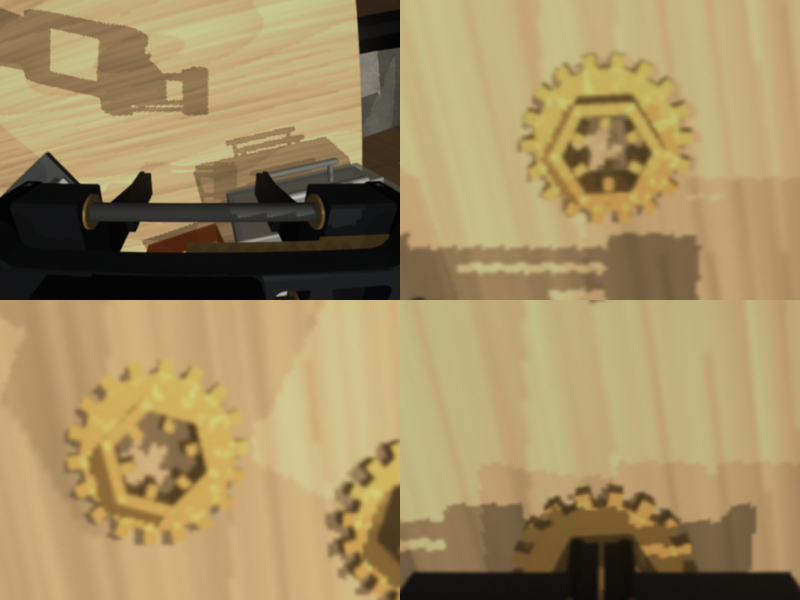

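View (12th): top-left is the start view with no gear; top-right g1; bottom-left the chosen gear g3 at (155,455); bottom-right fingers closed inside g1's hub. g1 gives no force even inside its rim, so it is an intangible decoy. Only g3 was solid at its rim, which agrees with "nearest to the base". Go back to g3 and test its grasp again.

```bash
python3 -m jog '[[[0,0,-40],[0,0,0],0],[[0,0,-80],[0,0,0],0],[[-20,-3,-100],[0,0,-2],0],[[-61,-10,-100],[0,0,-5],0],[[-102,-17,-100],[0,0,-8],0],[[-143,-23,-100],[0,0,-11],0],[[-184,-30,-100],[0,0,-14],0],[[-225,-37,-100],[0,0,-15.4],0],[[-266,-43,-100],[0,0,-15.4],0],[[-307,-50,-100],[0,0,-15.4],0],[[-348,-57,-100],[0,0,-15.4],0],[[-389,-63,-100],[0,0,-15.4],0]]'
python3 -m jog '[[[-40,0,0],[0,0,0],0],[[-40,0,0],[0,0,0],0],[[-40,0,0],[0,0,0],0]]'
python3 - <<'E'
from h import *
to([.641,-.2252,.016],5.35)
E
```

```text
time_s: 19.28
position: [0.6569, -0.1786, 0.1104]
tcp_rot: [[-0.092, 0.996, -0.002], [0.996, 0.092, -0.0], [-0.0, -0.002, -1.0]]
force: [0.6, 0.4, 0.3]
opening: 0.831
time_s: 19.53
position: [0.6616, -0.2198, 0.1104]
tcp_rot: [[-0.087, 0.996, -0.0], [0.996, 0.087, -0.001], [-0.001, -0.0, -1.0]]
force: [0.8, 0.6, -0.4]
opening: 0.981
t 19.53 pos [ 0.6616 -0.2198  0.1104] F [ 0.8  0.6 -0.4] op 0.981 yaw 4.99
shift [ -3.5 -21.   94.4] turn [-0.01  0.04 -0.36]
```

```bash
python3 -m jog '[[[-3,-21,0],[0,0,0],0],[[-3.5,-21,20],[0,0,0],0],[[-3.5,-21,55],[0,0,0],0],[[-3.5,-21,80],[0,0,0],0],[[-3.5,-21,95],[0,0,0],0],[[-3.5,-21,102],[0,0,0],0],[[-3.5,-21,106],[0,0,0],0],[[-3.5,-21,106],[0,0,0],0]]'
python3 -m jog '[[[0,0,0],[0,0,0],0.4],[[0,0,0],[0,0,0],0.4],[[0,0,0],[0,0,0],0.4],[[0,0,0],[0,0,0],0.4],[[0,0,0],[0,0,0],0.4],[[0,0,0],[0,0,0],0.4]]'
```

```text
time_s: 20.2
position: [0.6418, -0.2206, 0.0041]
tcp_rot: [[-0.093, 0.996, -0.001], [0.996, 0.093, 0.0], [0.001, -0.001, -1.0]]
force: [-1.1, 0.2, -0.2]
opening: 0.997
time_s: 20.7
position: [0.642, -0.2217, 0.005]
tcp_rot: [[-0.092, 0.996, 0.001], [0.996, 0.092, -0.0], [-0.0, 0.001, -1.0]]
force: [0.4, 0.2, 0.9]
opening: 0.648
```

```bash
python3 -m jog '[[[0,0,0],[0,0,0],1],[[0,0,0],[0,0,0],1],[[0,0,0],[0,0,0],1],[[0,0,0],[0,0,0],1],[[0,0,0],[0,0,0],1]]'
```

```text
time_s: 21.12
position: [0.6412, -0.2215, 0.0045]
tcp_rot: [[-0.092, 0.996, -0.001], [0.996, 0.092, 0.0], [0.0, -0.001, -1.0]]
force: [-2.6, -0.0, 1.4]
opening: 0.457
```

The jaws now stop at 0.457 (40 mm), which is the hub. The fingers' effective contact ends about 26 mm above the reported TCP, which explains the earlier passes over the hub. Re-grip 4 mm deeper and re-centred.

```bash
python3 -m jog '[[[0,0,0],[0,0,0],0.45],[[0,0,0],[0,0,0],0.45],[[-3.5,0,2],[0,0,0],0.45],[[-3.5,0,4.5],[0,0,0],0.45],[[-3.5,0,4.5],[0,0,0],0.45],[[-3.5,0,4.5],[0,0,0],1],[[-3.5,0,4.5],[0,0,0],1],[[-3.5,0,4.5],[0,0,0],1],[[-3.5,0,4.5],[0,0,0],1]]'
python3 -m jog '[[[0,0,0],[0,0,0],1],[[0,0,0],[0,0,0],1],[[0,0,-30],[0,0,0],1],[[0,0,-70],[0,0,0],1],[[0,0,-110],[0,0,0],1],[[0,0,-140],[0,0,0],1],[[0,0,-140],[0,0,0],1],[[0,0,-140],[0,0,0],1]]'
python3 -c "
from h import *
to([.566,.191,.14],23.1)"
```

```text
time_s: 21.87
position: [0.642, -0.2249, -0.0001]
tcp_rot: [[-0.092, 0.996, -0.0], [0.996, 0.092, 0.0], [0.0, -0.0, -1.0]]
force: [0.9, -0.5, -1.2]
opening: 0.455
time_s: 22.53
position: [0.6436, -0.2256, 0.1426]
tcp_rot: [[-0.092, 0.996, 0.005], [0.996, 0.092, -0.002], [-0.003, 0.004, -1.0]]
force: [0.2, 0.5, -2.6]
opening: 0.457
t 22.53 pos [ 0.6436 -0.2256  0.1426] F [ 0.2  0.5 -2.6] op 0.457 yaw 5.28
shift [422.  -38.9   1.3] turn [  0.23   0.2  -17.82]
```

Gear lifted (≈2.6 N, opening 0.457). Carry it over the shaft.

```bash
python3 -m jog '[[[25,-2,0],[0,0,-1],1],[[65,-6,0],[0,0,-3],1],[[105,-10,0],[0,0,-5],1],[[145,-13,0],[0,0,-7],1],[[185,-17,0],[0,0,-9],1],[[225,-21,0],[0,0,-11],1],[[265,-24,0],[0,0,-13],1],[[305,-28,0],[0,0,-15],1],[[345,-32,0],[0,0,-16],1],[[380,-35,0],[0,0,-17.8],1],[[405,-37,0],[0,0,-17.8],1],[[422,-39,0],[0,0,-17.8],1]]'
python3 -m jog '[[[0,0,0],[0,0,0],1],[[0,0,0],[0,0,0],1],[[0,0,0],[0,0,0],1]]'
python3 - <<'E'
from h import *
to([.566,.1911,.1],23.1)
c=cam('wrist');im=snap('wrist','w11.png');np.save('c11.npy',np.array(c,dtype=object),allow_pickle=True)
E
```

```text
time_s: 23.53
position: [0.5614, 0.1944, 0.1375]
tcp_rot: [[-0.394, 0.919, -0.006], [0.919, 0.394, 0.0], [0.002, -0.005, -1.0]]
force: [0.8, -0.3, -0.8]
opening: 0.458
time_s: 23.78
position: [0.5636, 0.1909, 0.1385]
tcp_rot: [[-0.392, 0.92, -0.003], [0.92, 0.392, -0.001], [0.0, -0.003, -1.0]]
force: [-0.3, 0.0, -2.4]
opening: 0.456
t 23.78 pos [0.5636 0.1909 0.1385] F [-0.3  0.  -2.4] op 0.456 yaw 23.08
shift [-0.7  2.4 38.5] turn [-0.17 -0.01 -0.02]
```

```bash
python3 -m jog '[[[-0.5,2,15],[0,0,0],1],[[-0.5,2,30],[0,0,0],1],[[-0.5,2,38],[0,0,0],1],[[-0.5,2,42],[0,0,0],1],[[-0.5,2,46],[0,0,0],1],[[-0.5,2,50],[0,0,0],1],[[-0.5,2,53],[0,0,0],1],[[-0.5,2,53],[0,0,0],1]]'
python3 -c "
from h import *
to([.566,.1911,.08],23.1)
c=cam('top');import cv2
im=vision.capture('top');h=cv2.cvtColor(im,cv2.COLOR_RGB2HSV)
p=proj(c,[[.5489,.0945,.082]])[0];x,y=p.astype(int);w=h[y-12:y+13,x-12:x+13]
m=((w[...,0]<8)|(w[...,0]>172))&(w[...,1]>140)&(w[...,2]>70);k=np.argwhere(m);print(p,m.sum(),k.mean(0)[::-1]+[x-12,y-12] if len(k) else None)
"
```

```text
time_s: 24.5
position: [0.5665, 0.1918, 0.0868]
tcp_rot: [[-0.392, 0.92, -0.0], [0.92, 0.392, -0.0], [0.0, -0.0, -1.0]]
force: [0.2, -0.1, -1.9]
opening: 0.462
t 24.5 pos [0.5665 0.1918 0.0868] F [ 0.2 -0.1 -1.9] op 0.462 yaw 23.07
shift [-0.5 -0.7  6.8] turn [-0.02 -0.01 -0.03]
[228.01176165 188.31322707] 39 [227.64102564 189.30769231]
```

```bash
python3 -m jog '[[[0,0,2],[0,0,0],1],[[0,0,4],[0,0,0],1],[[0,0,6],[0,0,0],1],[[0,0,8],[0,0,0],1],[[0,0,10],[0,0,0],1],[[0,0,12],[0,0,0],1],[[0,0,14],[0,0,0],1],[[0,0,14],[0,0,0],1]]'
```

```text
time_s: 25.22
position: [0.5664, 0.1919, 0.0725]
tcp_rot: [[-0.392, 0.92, -0.001], [0.92, 0.392, -0.0], [0.0, -0.001, -1.0]]
force: [-0.4, 0.1, -2.2]
opening: 0.454
```

```bash
python3 -m jog '[[[0,0,3],[0,0,0],1],[[0,0,6],[0,0,0],1],[[0,0,9],[0,0,0],1],[[0,0,12],[0,0,0],1],[[0,0,15],[0,0,0],1],[[0,0,17],[0,0,0],1],[[0,0,17],[0,0,0],1]]'
```

```text
time_s: 25.8
position: [0.5663, 0.1919, 0.0554]
tcp_rot: [[-0.392, 0.92, -0.001], [0.92, 0.392, -0.0], [0.0, -0.001, -1.0]]
force: [0.2, 0.2, -1.7]
opening: 0.456
```

Meshed freely (past the rib tops with no force). Press the ring.

```bash
python3 -m jog '[[[0,0,2],[0,0,0],1],[[0,0,4],[0,0,0],1],[[0,0,6],[0,0,0],1],[[0,0,8],[0,0,0],1],[[0,0,9.5],[0,0,0],1],[[0,0,10.5],[0,0,0],1],[[0,0,10.5],[0,0,0],1],[[0,0,10.5],[0,0,0],1]]'
```

```text
time_s: 26.47
position: [0.5666, 0.1919, 0.0466]
tcp_rot: [[-0.392, 0.92, 0.0], [0.92, 0.392, -0.0], [-0.0, 0.0, -1.0]]
force: [-2.3, -1.0, 6.9]
opening: 0.456
```

```bash
python3 -m jog '[[[0,0,1],[0,0,0],1],[[0,0,2],[0,0,0],1],[[0,0,2.8],[0,0,0],1],[[0,0,2.8],[0,0,0],1],[[0,0,2.8],[0,0,0],1]]'
```

```text
time_s: 26.88
position: [0.5667, 0.1919, 0.0457]
tcp_rot: [[-0.392, 0.92, 0.001], [0.92, 0.392, -0.0], [-0.001, 0.001, -1.0]]
force: [-5.4, -1.7, 18.1]
opening: 0.457
```

```bash
python3 -m jog '[[[0,0,0],[0,0,0],1],[[0,0,0],[0,0,0],1],[[0,0,0],[0,0,0],1],[[0,0,0],[0,0,0],1]]'
python3 - <<'E'
from h import *
for n in('top','side'):
    c=cam(n);im=vision.capture(n);h=cv2.cvtColor(im,cv2.COLOR_RGB2HSV)
    p=proj(c,[[.5489,.0945,.082]])[0];x,y=p.astype(int);w=h[y-12:y+13,x-12:x+13]
    m=((w[...,0]<8)|(w[...,0]>172))&(w[...,1]>140)&(w[...,2]>70);k=np.argwhere(m);print(n,p,m.sum(),k.mean(0)[::-1]+[x-12,y-12] if len(k) else None)
s=bot.read_state();print(s['time_s'],s['position'],s['force'],s['moment'],s['opening'])
bot.hand_in()
E
```

```text
time_s: 27.22
position: [0.5667, 0.1919, 0.0457]
tcp_rot: [[-0.392, 0.92, 0.001], [0.92, 0.392, -0.0], [-0.001, 0.001, -1.0]]
force: [-4.8, -1.7, 17.5]
opening: 0.45
top [228.01176165 188.31322707] 40 [227.575 189.35 ]
side [242.92709628 186.88407836] 73 [242.        191.5890411]
27.3167 [0.56673092 0.19192593 0.04569268] [-5.41914026 -1.70945571 17.15129624] [-0.40717134  1.07044345  0.01977126] 0.4565873980195658
the job is handed in; nothing more can be done
```

I handed the job in at 27.3 s with the tray pushed home and the brass gear held meshed on the shaft, pressing the ring to the bottom. The hand-in gives no verdict.

- **Tray:** I gripped the red post, squared the tray to the dock and pushed until the stop pushed back with about 22 N. The picture then showed it home: rear edge 59.4 mm out of the slot (nominal 60), less than 0.7 mm off centre, about 0.25° out of square. Just before hand-in the top camera had the post within about 1 px of its expected place. In the side view it was 5 px low, probably because the visible red includes the post's side.
- **Gear:** I took the brass gear nearest the base and turned it to the shaft's measured rib angle. It slid past the rib tops with no force.
- **Final press:** The gear underside is at about 45.7 mm above the bench (bottom is 46), taken from the reported finger-end height and assuming no slip in the grip. The push was about 17 N and rose stiffly over the last millimetre, so the ring is at the bottom. The opening was 0.457, the 40 mm hub.

**What went wrong on the way:**
- **Missed grasps:** My first grasp closed right over the chosen gear's hub, so I wrongly suspected a decoy. I closed the jaws on the two brass look-alikes too, with no sign of contact. The fingers seem to make contact only about 26 mm above the reported finger end, and gripping lower worked.
- **Probe press:** While checking, I pressed on the chosen gear with about 42 N from the fingertips. It did not move.

I used all 12 picture views before the insertion, so the final state rests on numbers only. I did not measure the bystanders again at the end; none was deliberately touched.

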